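Extend the imaging stand over the slide and lower its lens

ROBOT

A 6-joint arm with a two-finger parallel gripper is mounted at the origin on the work surface. World frame = base frame: x ahead of the robot, y to its left, z up, the work surface at z = 0. Lengths are in m, angles in degrees, forces in N, time in s.
With the tool pointing down it reaches from about 0.325 to 0.775 m from the base axis. Payload 9.3 kg.
Tool frame: the origin (TCP) lies between the finger pads; the fingertips stand 17 mm ahead of it and the grasp point (between the pads) lies 2 mm behind it; z points along the fingers, y is the direction in which the jaws open and shut (so a half turn about z gives the same grasp; the last joint's range is limited). The gripper opens to 85 mm and grips with 20 to 120 N. Pads are 22 mm wide; open, the fingers measure 114 mm over their backs; the gripper's body (76 mm by 85 mm) begins 54 mm behind the grasp point. The pads swing forward as they close: fully open they stand 13 mm farther back than shut.
Start: joints at [65.054, 14.817, 1.232, 76.415, 0, 81.257], TCP at [0.153, 0.528, 0.248] pointing down, gripper open.
Joint ranges: [-174.27, 174.27], [-52.1, 104.24], [-59.71, 78.15], [-110.17, 111.67], [-87.03, 83.33], [-180, 180]. Speed limits (degrees/s): [127.2, 127.2, 159.86, 180, 180, 180].

INTERFACE

Orientations are given as a 3x3 rotation matrix whose columns are the frame's x, y, z axes.
In Python, from bench import r gives the robot as it stands. Calls block until the motion is done:
- r.reach(position, orientation): joint-space move of the TCP to a pose.
- r.line_to(position, orientation=None, rate=0.15, guard=None): straight line of the TCP; orientation=None keeps the orientation; rate is the mean speed in m/s. With guard (N) it stops when the force on the tool has changed by that much, and returns True; else False.
- r.set_joints(angles): joint-space move.
- r.set_gripper(opening, effort=None): finger opening in m; effort is the grip in N (None keeps the last); returns when the fingers have stopped.
- r.sleep(seconds).
- r.solve_ik(position, orientation): joint angles nearest the present ones, or None.
- r.read_state(): the state.
- r.get_image(name): name is "side" or "top"; returns the picture (420x560x3 uint8, red, green, blue); there is no depth.
- r.camera_params(name): a dict with "intrinsics" (3x3 intrinsics, pixels), "dist_coeffs" ([k1, k2, p1, p2, k3] as OpenCV has them; the pictures are not rectified), "world_from_camera" (4x4, takes a point from camera to world coordinates). Camera axes: x right, y down, z forward; pixel columns grow to the right and rows downward; lengths in m; the calibration is good to about 2 mm. A picture is of the moment at which its call begins. camera_params takes no time and is no camera call.
A pose or a line that the arm cannot do raises r.Unreachable and nothing moves.
- r.close_job(): hands the job in, once; it reports no verdict.
The state is a dict: "time": time; "qpos": joint angles; "dq": joint speeds; "joint_efforts": joint torques, N m; "eef_pos": TCP position; "ee_rot": TCP orientation; "wrist_force": force on the tool from outside, world axes, zero at the start; "wrist_torque": the same for the moment, N m; "finger_gap": finger opening in m.
Only numpy, scipy, OpenCV 4.12 (cv2) and the standard library are available. Lean on these libraries where they do the work, as an engineer would, in place of code of your own. Each camera call takes 0.05 s, during which the arm holds its last target.

TASK

First move the tall white bottle out of the way: stand it upright in the shallow white tray. Then press the stand's spring button down, slide the telescopic arm out until the lens is straight above the block that carries the long glass slide, and let the button pop fully up through that hole; with the arm locked there, turn the spoked handwheel clockwise (seen from above), spoke after spoke, until the lens is all the way down at its stop. Leave the slide and everything else on the bench where it stands.

Things in the scene. Friction and masses are not known exactly. Their poses are not given: they have to be found in the camera images.
- stand: fixed imaging stand: base plate 140 x 200 x 14 mm and post carrying a level aluminium tube 44 mm wide, top 165 mm above the bench. Origin: on the bench below the tube's axis; y = direction in which the telescopic arm slides out, z up. Tube from y = -360 to -60 mm; its 6 mm top wall has holes (24 mm long) at y = -330, -270, -210, -150, -90 mm, joined by a narrow slot for the button's stem
- extension (a joint): how far the telescopic arm is slid out along the stand's y, m: 0 at the start; the holes are at 0, 0.06, 0.12, 0.18, 0.24, each with 3 mm of play either way; friction 2 N. The arm carries the button, the camera box and the head with lens and handwheel
- button (a joint): how far the spring button is pressed, m: 0 up, 0.012 fully down; spring 2.3 N up, 5.3 N down. Its 18 mm square shoulder fills a hole and locks the arm; pressed 8 mm or more it passes under the wall and the arm slides as long as it is kept down; let go over a hole it springs up, between holes it stays down under the wall
- cap_top (a point): centre of the top of the button's black cap: a 24 x 24 mm square block, 30 mm high, on a thin stem through the slot; unpressed it reaches from 16 to 46 mm above the tube's top. Moves with the arm; it can be gripped by its sides from above, pushed down and dragged along
- capstan (a joint): turn of the spoked handwheel, rad: grows clockwise seen from above; 0 = lens fully up, 5.0 = lens down at its stop (8 mm per rad); friction 0.06 N m, stays where left. Four level spokes: at 0 they point along the stand's +x, +y, -x, -y; at value q they are turned clockwise by q
- hub (a point): handwheel centre at spoke height (208 mm above the bench), on the head's vertical axis, 310 mm ahead of the button along the stand's y. Spokes: 10 mm rods ending in 16 mm balls, reaching 70 mm from the axis; hub 32 mm across, reaching 21 mm above the spokes' axes; the white head below (60 x 56 mm) tops at 173 mm above the bench
- camera_box (a point): centre of the top of the black finned camera box (64 mm wide, 50 mm along the arm), 292 mm above the bench, over the tube 105 mm behind the handwheel's axis (stand's -y); moves with the arm. Its face is 80 mm from the axis, so the hand cannot go all the way round the handwheel on that side
- lens_tip (a point): centre of the lower end of the black lens barrel (44 mm across) below the handwheel; 73 mm above the bench at capstan 0, 33 mm at 5.0
- specimen: loose round black block, 54 mm across, 18 mm high, carrying a long glass slide (76 x 26 x 3 mm, along its own x, roughly across the arm); origin: centre of its underside. It stands within 5 mm of below the lens axis at extension 0.12, 0.18 or 0.24; the bottle and the cassette block stand at the other two
- bottle: loose tall bottle, 215 mm high, body 54 mm across up to 133 mm, neck 22 mm across from about 157 mm up, grey cap 26 mm across over the top 16 mm; about 0.25 kg; origin in the centre of its underside, z up. It stands in the lens's and spokes' way, 60 or 120 mm from the specimen block.
- tray: fixed shallow white tray, 120 mm (its x) by 110 mm (its y) outside, walls 5 mm thick, 22 mm high, floor 5 mm; origin in the centre of its underside.
- cassette: bystander: round black block like the specimen's (54 mm across, 18 mm high) but with a white rectangular cassette (40 x 28 x 10 mm) on it; origin centre of underside
- slidebox: bystander: flat grey and white slide box, 120 x 85 x 37 mm; origin centre of underside
- jar: bystander: amber jar with black lid, 64 mm across, 85 mm high; origin centre of underside
- pencup: bystander: square white cup, 75 mm wide, 85 mm high, with pencils reaching 150 mm; origin centre of underside
- vial: bystander: small amber bottle, 48 mm across, 110 mm high; origin centre of underside
- brush: bystander: flat brush with a wooden handle lying on the bench, about 200 mm long; origin on its underside, roughly mid-length
Not all that is in view belongs to the job. What is shaped like the bottle but blue is not meant.

How it is judged:
By the outcome, as a careful person would: the job done as asked, in the order asked, and still so for the second after the job is handed in, with the robot touching nothing.
It also fails if it takes over 72 s, if anything falls off the work surface, if the arm or the gripper's body presses on something with over 40 N, if the wrist force passes 120 N, or if a joint passes its speed limit or range.

## Working session

There is one attempt and no reset: what is moved stays moved. The work goes in short steps, each a Python script; the robot and the scene stay as the last script left them, time stands still between calls to the robot, and variables do not carry over. Pictures are saved under pics/ and viewed, and the job is handed in when it is done.

```bash
mkdir -p pics; ls
python3 - <<'E'
from bench import r
import cv2,numpy as np
for n in ("side","top"):
    im=r.get_image(n); cv2.imwrite(f"pics/a_{n}.png",im[:,:,::-1])
    p=r.camera_params(n); print(n,np.round(np.array(p["intrinsics"]),2).tolist(),p["dist_coeffs"]); print(np.round(p["world_from_camera"],4).tolist())
s=r.read_state(); print(s["time"],s["finger_gap"],s["wrist_force"],np.round(s["ee_rot"],3).tolist())
E
```

```text
pics
side [[463.0, 0.0, 287.17], [0.0, 463.0, 214.19], [0.0, 0.0, 1.0]] [-0.05660791  0.          0.          0.          0.        ]
[[0.7152, -0.3515, 0.6041, -0.068], [-0.6989, -0.3521, 0.6226, -0.6284], [-0.0061, -0.8675, -0.4975, 0.683], [0.0, 0.0, 0.0, 1.0]]
top [[546.2, 0.0, 280.03], [0.0, 546.2, 217.08], [0.0, 0.0, 1.0]] [-0.1319644  0.         0.         0.         0.       ]
[[0.0302, -0.9727, 0.23, 0.2781], [-0.9995, -0.0303, 0.0032, 0.0328], [0.0038, -0.23, -0.9732, 1.3151], [0.0, 0.0, 0.0, 1.0]]
0.1 0.08509124789786716 [-0.43767055  0.52143963 -0.52089421] [[-0.96, 0.279, -0.001], [0.279, 0.96, -0.001], [0.0, -0.001, -1.0]]
```

View pics/a_side.png

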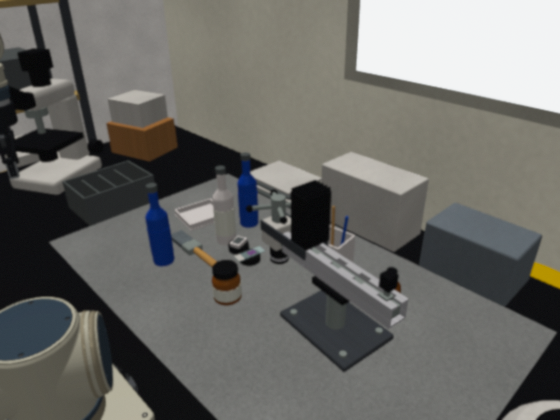

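View pics/a_top.png

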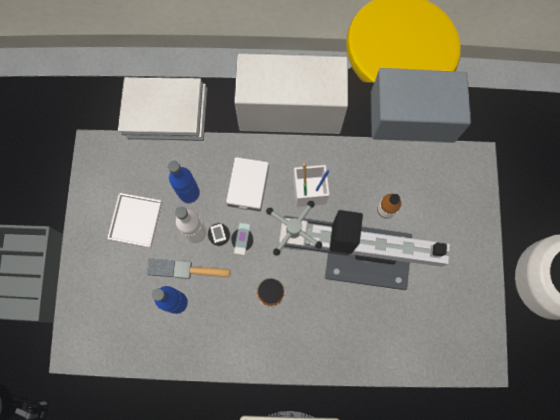

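```bash
cat > h.py <<'E'
from bench import r
import cv2,numpy as np
def cam(n):
    p=r.camera_params(n); return np.array(p["intrinsics"],float),np.array(p["dist_coeffs"],float),np.array(p["world_from_camera"],float)
def ray(n,uv):
    K,D,T=cam(n); x=cv2.undistortPoints(np.array([[uv]],float),K,D)[0,0]
    d=T[:3,:3]@np.array([x[0],x[1],1]); return T[:3,3],d/np.linalg.norm(d)
def plane(n,uv,z):
    o,d=ray(n,uv); return o+d*(z-o[2])/d[2]
def tri(uva,uvb,na="top",nb="side"):
    o1,d1=ray(na,uva);o2,d2=ray(nb,uvb)
    A=np.stack([d1,-d2],1); t=np.linalg.lstsq(A,o2-o1,rcond=None)[0]
    p,q=o1+d1*t[0],o2+d2*t[1]; return (p+q)/2,np.linalg.norm(p-q)
def proj(n,P):
    K,D,T=cam(n); W=np.linalg.inv(T); rv=cv2.Rodrigues(W[:3,:3])[0]
    return cv2.projectPoints(np.atleast_2d(np.array(P,float)),rv,W[:3,3],K,D)[0][:,0]
def crop(n,name,x0,y0,x1,y1,s,im=None):
    if im is None: im=r.get_image(n)[:,:,::-1]
    c=cv2.resize(im[y0:y1,x0:x1],None,fx=s,fy=s,interpolation=cv2.INTER_CUBIC); cv2.imwrite(f"pics/{name}.png",c)
E
python3 - <<'E'
from h import *
a=cv2.imread("pics/a_top.png"); b=cv2.imread("pics/a_side.png")
crop("top","b1",90,140,260,320,4,a[:]) 
crop("top","b2",220,160,460,300,3.3,a)
crop("side","b3",140,150,300,310,3.7,b)
crop("side","b4",230,170,420,330,4,b)
E
python3 -c "
import cv2
for n in ['b1','b2','b3','b4']: print(cv2.imread(f'pics/{n}.png').shape)"
```

```text
(720, 680, 3)
(462, 792, 3)
(592, 592, 3)
(640, 760, 3)
```

Run:
```python
from h import *
a=cv2.imread("pics/a_top.png"); b=cv2.imread("pics/a_side.png")
crop("top","b1b",90,140,260,320,3.3,a[:]) 
crop("side","b4b",230,170,420,330,3.7,b)
```

```text
(no output)
```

View pics/b1b.png

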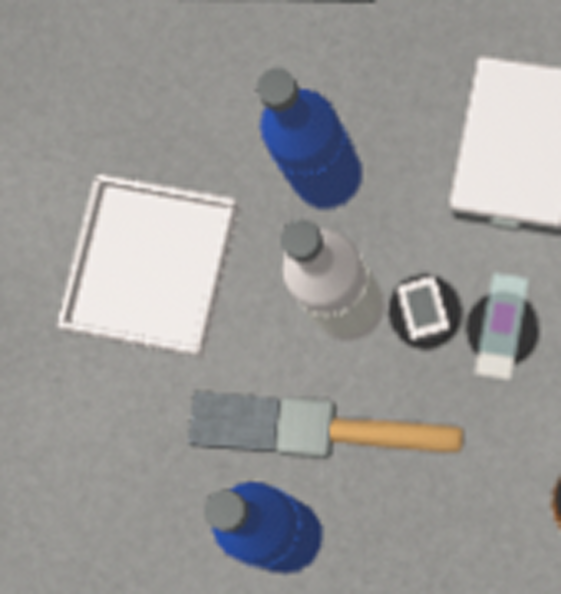

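View pics/b2.png

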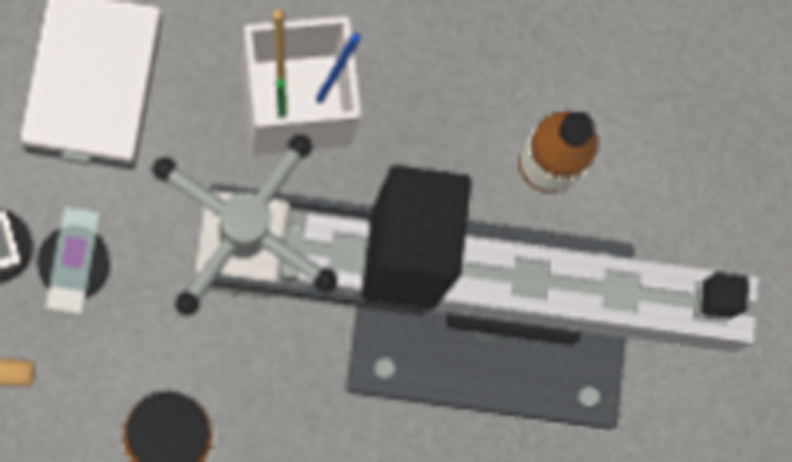

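View pics/b3.png

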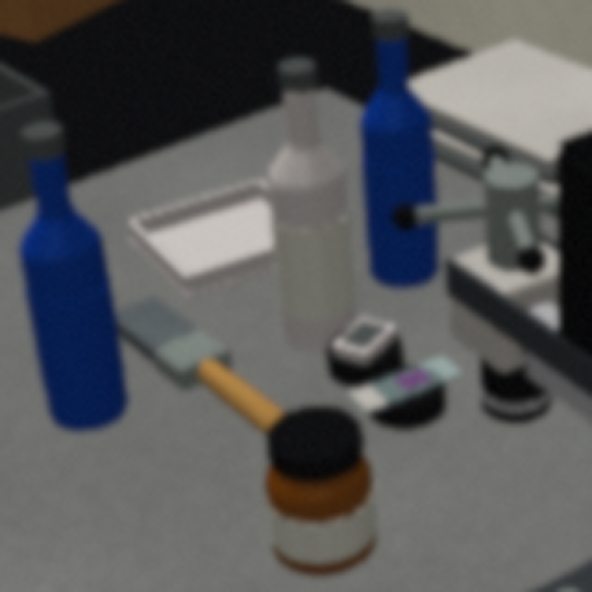

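View pics/b4b.png

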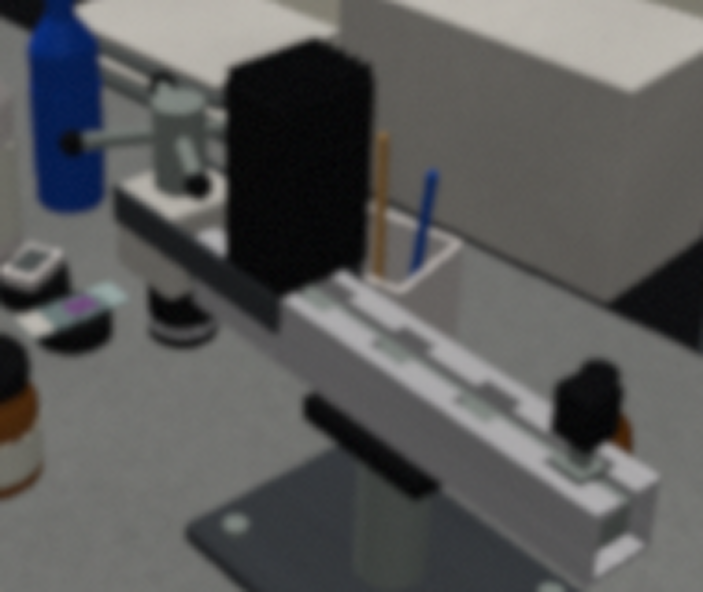

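Run:
```python
from h import *
f=lambda x,y:(220+(x+.5)/3.3-.5,160+(y+.5)/3.3-.5)
g=lambda x,y:(90+(x+.5)/3.3-.5,140+(y+.5)/3.3-.5)
balls=[plane("top",f(*b),.208) for b in [(164,168),(300,146),(325,280),(187,303)]]
for b in balls: print("ball",b.round(4))
print("hubs",((balls[0]+balls[2])/2).round(4),((balls[1]+balls[3])/2).round(4),"hubtop",plane("top",f(245,218),.229).round(4))
for h in [(350,252),(531,277),(622,290)]: print("hole",plane("top",f(*h),.163).round(4))
for n,c in [("tube upper R",(757,277)),("tube lower R",(754,320)),("lower L",(442,288)),("upper far",(470,237))]: print(n,plane("top",f(*c),.165).round(4))
print("cap",plane("top",f(725,288),.211).round(4))
print("spec slide ctr",plane("top",g(502,326),.021).round(4),"block",plane("top",g(503,328),.01).round(4), "slide ends",plane("top",g(511,275),.021).round(4),plane("top",g(494,376),.021).round(4))
print("cass",plane("top",g(425,311),.015).round(4), plane("top",g(424,307),.028).round(4))
print("bottle captop",plane("top",g(300,240),.213).round(4),"base",plane("top",g(352,306),0).round(4))
print("blue far",plane("top",g(277,88),.213).round(4),"blue near",plane("top",g(224,510),.213).round(4))
tr=[plane("top",g(*c),z).round(4) for c,z in [((98,177),.022),((236,202),.022),((198,352),.022),((60,326),.022)]]
print("tray",tr,np.mean(tr,0))
print("slidebox", [plane("top",g(*c),.037).round(3) for c in [(480,60),(452,207)]])
print("bottle tri",tri(g(300,240),(140+(297)/3.7,150+68/3.7)))
```

```text
ball [0.5531 0.0591 0.208 ]
ball [ 0.5701 -0.0267  0.208 ]
ball [ 0.4842 -0.0438  0.208 ]
ball [0.467  0.0418 0.208 ]
hubs [0.5186 0.0077 0.208 ] [0.5186 0.0076 0.208 ] hubtop [0.5176 0.0076 0.229 ]
hole [ 0.5116 -0.063   0.163 ]
hole [ 0.4985 -0.1817  0.163 ]
hole [ 0.4915 -0.2418  0.163 ]
tube upper R [ 0.5022 -0.3319  0.165 ]
tube lower R [ 0.4735 -0.3288  0.165 ]
lower L [ 0.4891 -0.123   0.165 ]
upper far [ 0.5235 -0.1414  0.165 ]
cap [ 0.4857 -0.2963  0.211 ]
spec slide ctr [0.5281 0.1277 0.021 ] block [0.5288 0.1277 0.01  ] slide ends [0.5665 0.1229 0.021 ] [0.491  0.1319 0.021 ]
cass [0.5387 0.1855 0.015 ] [0.5391 0.1848 0.028 ]
bottle captop [0.5422 0.244  0.213 ] base [0.5438 0.2421 0.    ]
blue far [0.6427 0.2666 0.213 ] blue near [0.3706 0.2793 0.213 ]
tray [array([0.632, 0.438, 0.022]), array([0.6157, 0.331 , 0.022 ]), array([0.5013, 0.3501, 0.022 ]), array([0.5171, 0.4555, 0.022 ])] [0.566525 0.39365  0.022   ]
slidebox [array([0.727, 0.153, 0.037]), array([0.613, 0.167, 0.037])]
bottle tri (array([0.54442569, 0.24315363, 0.21166619]), np.float64(0.004413415326065044))
```

White bottle candidates: white bottle, top (182,213) / side (224,205); blue bottles at top (174,166) and (158,295), which are excluded. Block candidates: slide block at top (242,238), cassette at (219,234). I choose the white bottle and the slide block. The slide block is at extension 0.12, the cassette at 0.18 and the bottle at 0.24. The close crops confirm the choice: the white body has a grey cap, and the block carries a pink and green slide.

```bash
cat >> h.py <<'E'
u=np.array([.0201,.1788,0]);u/=np.linalg.norm(u); sx=np.array([u[1],-u[0],0])
HUB=np.array([.5188,.0074,.208]); CAP=np.array([.4847,-.3007,0])
BOT=np.array([.5435,.2433,0]); TRAY=np.array([.5665,.3937,0])
def R(yaw):
    c,s=np.cos(np.radians(yaw)),np.sin(np.radians(yaw)); return np.array([[c,s,0],[s,-c,0],[0,0,-1.]])
def at(p,z): return np.array([p[0],p[1],z])
E
python3 - <<'E'
from h import *
for yaw in (164,173.6,120,90):
    print(yaw)
    for n,p,z in [("bot",BOT,.176),("bot",BOT,.3),("tray",TRAY,.181),("tray",TRAY,.36),("cap",CAP,.2),("cap",CAP,.36),("cap",CAP+.12*u,.2),("hub",HUB+.12*u+.046*sx,.36),("hub",HUB+.12*u-.046*sx,.215)]:
        q=r.solve_ik(at(p,z),R(yaw)); print(n,z,None if q is None else np.round(q,0))
E
```

```text
164
bot 0.176 [16. 21. -1. 69.  0. 32.]
bot 0.3 [16. 19. 15. 86.  0. 32.]
tray 0.181 [28. 30. 15. 75.  0. 44.]
tray 0.36 [ 28.  31.  43. 102.   0.  44.]
cap 0.2 [-40.  18.  -2.  71.   0. -24.]
cap 0.36 [-40.  17.  20.  93.   0. -24.]
cap 0.2 [-29.  14.  -7.  69.   0. -13.]
hub 0.36 [ 4. 19. 23. 94.  0. 20.]
hub 0.215 [ 6. 11. -9. 70.  0. 22.]
173.6
bot 0.176 [16. 21. -1. 69.  0. 22.]
bot 0.3 [16. 19. 15. 86.  0. 22.]
tray 0.181 [28. 30. 15. 75.  0. 34.]
tray 0.36 [ 28.  31.  43. 102.   0.  34.]
cap 0.2 [-40.  18.  -2.  71.   0. -34.]
cap 0.36 [-40.  17.  20.  93.   0. -34.]
cap 0.2 [-29.  14.  -7.  69.   0. -23.]
hub 0.36 [ 4. 19. 23. 94.  0. 10.]
hub 0.215 [ 6. 11. -9. 70.  0. 12.]
120
bot 0.176 [16. 21. -1. 69.  0. 76.]
bot 0.3 [16. 19. 15. 86.  0. 76.]
tray 0.181 [28. 30. 15. 75.  0. 88.]
tray 0.36 [ 28.  31.  43. 102.   0.  88.]
cap 0.2 [-40.  18.  -2.  71.   0.  20.]
cap 0.36 [-40.  17.  20.  93.   0.  20.]
cap 0.2 [-29.  14.  -7.  69.   0.  31.]
hub 0.36 [ 4. 19. 23. 94.  0. 64.]
hub 0.215 [ 6. 11. -9. 70.  0. 66.]
90
bot 0.176 [ 16.  21.  -1.  69.   0. 106.]
bot 0.3 [ 16.  19.  15.  86.   0. 106.]
tray 0.181 [ 28.  30.  15.  75.   0. 118.]
tray 0.36 [ 28.  31.  43. 102.   0. 118.]
cap 0.2 [-40.  18.  -2.  71.   0.  50.]
cap 0.36 [-40.  17.  20.  93.   0.  50.]
cap 0.2 [-29.  14.  -7.  69.   0.  61.]
hub 0.36 [ 4. 19. 23. 94.  0. 94.]
hub 0.215 [ 6. 11. -9. 70.  0. 96.]
```

Run:
```python
from h import *
Y=R(173.6)
r.reach(at(BOT,.275),Y)
r.line_to(at(BOT,.176),rate=.12,guard=8)
print(r.read_state()["eef_pos"],r.read_state()["time"])
r.set_gripper(.0,effort=40)
s=r.read_state(); print(s["finger_gap"],s["wrist_force"],s["time"])
r.line_to(at(BOT,.178),rate=.05); r.line_to(at(BOT,.216),rate=.1)
s=r.read_state(); print(s["finger_gap"],s["wrist_force"],s["time"])
crop("side","c1",140,130,320,300,3.3)
```

```text
[0.54378231 0.24355033 0.17673656] 2.8333
0.021005143498244772 [0.18115681 1.02604052 2.26377202] 3.4417
0.021086042730072425 [ 1.40669    -0.14470759 -3.00997816] 4.225
```

View pics/c1.png

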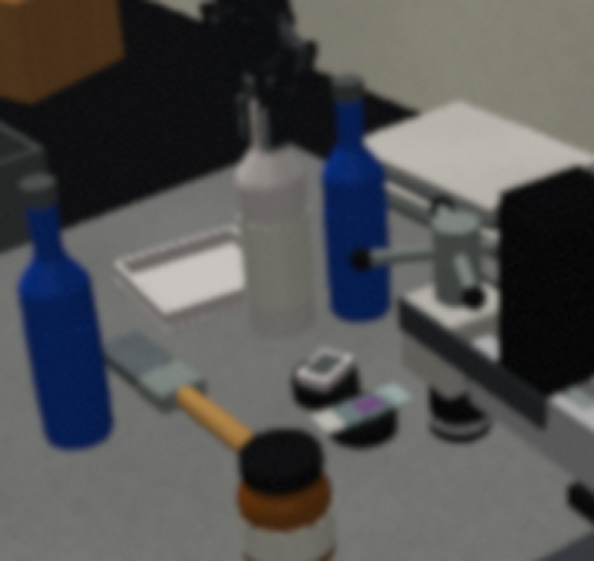

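The bottle hangs upright in the fingers at crop (275,240), clear of the bench. Next I place it in the tray.

Run:
```python
from h import *
r.line_to(at(TRAY,.222),rate=.12)
r.line_to(at(TRAY,.188),rate=.08)
g=r.line_to(at(TRAY,.179),rate=.02,guard=2.5)
s=r.read_state(); print(g,s["eef_pos"],s["wrist_force"],s["time"])
r.set_gripper(.06)
p=s["eef_pos"]; r.line_to(at(TRAY,.29),rate=.15)
s=r.read_state(); print(s["wrist_force"],s["time"])
crop("side","d1",140,130,320,300,3.3)
```

```text
True [0.56672587 0.39393365 0.1811914 ] [-1.16580246  1.00722259  4.42045053] 6.6667
[-0.03244245  0.02520081  0.79271964] 8.0083
```

View pics/d1.png

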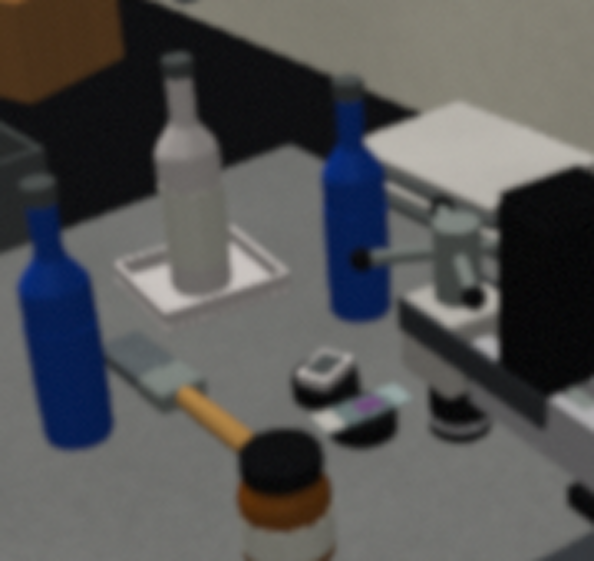

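The bottle stands upright in the middle of the tray at crop (198,220), and everything else is unmoved. Next is the spring button.

Run:
```python
from h import *
Y=R(173.6)
r.line_to(at(TRAY,.36),rate=.2)
r.reach(at(CAP,.36),Y)
r.line_to(at(CAP,.25),rate=.2)
g=r.line_to(at(CAP,.203),rate=.08,guard=6)
s=r.read_state(); print(g,s["eef_pos"],s["wrist_force"],s["time"])
crop("top","e0",220,160,460,300,3.3)
r.set_gripper(0,effort=40)
s=r.read_state(); print(s["finger_gap"],s["wrist_force"],s["time"])
crop("side","e1",230,170,420,330,3.7)
```

```text
False [ 0.48489908 -0.3009005   0.20353345] [-0.00058251 -0.16054969  0.22130598] 12.475
0.02296875080070347 [-0.5453014  -0.42504363  1.98604849] 12.9333
```

View pics/e1.png

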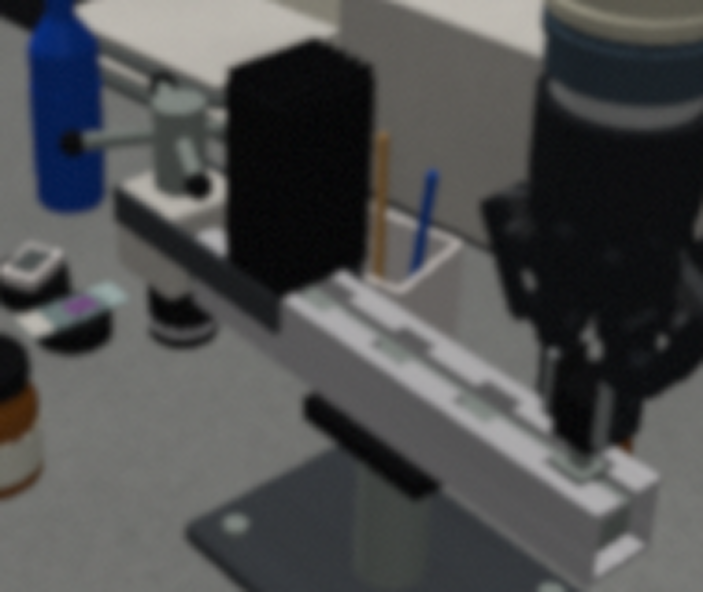

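View pics/e0.png

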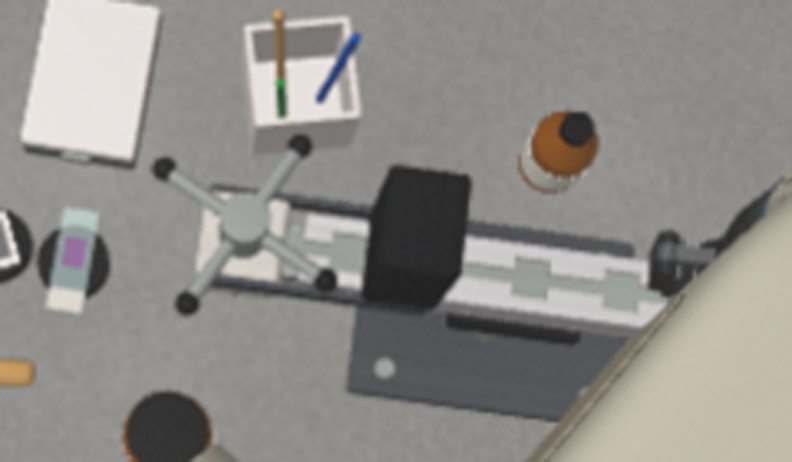

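The fingers hold the cap at side-crop (585,405), with the pads on its two sides along the tube. Next I press it and slide.

Run:
```python
from h import *
p=np.array(r.read_state()["eef_pos"]); z0=p[2]
r.line_to(at(p,z0-.0105),rate=.03,guard=25)
s=r.read_state(); print(np.round(s["eef_pos"],4),s["wrist_force"],s["time"])
q=p+.12*u
g=r.line_to(at(p+.02*u,z0-.0105),rate=.06,guard=20); s=r.read_state(); print(g,np.round(s["eef_pos"],4),s["wrist_force"],s["finger_gap"])
if not g:
    g=r.line_to(at(q,z0-.0105),rate=.08,guard=20); s=r.read_state(); print(g,np.round(s["eef_pos"],4),s["wrist_force"],s["finger_gap"],s["time"])
crop("side","f1",150,150,420,330,2.9)
```

```text
[ 0.4848 -0.3008  0.1928] [-0.34893208 -0.22281776  4.28011856] 13.475
False [ 0.4871 -0.2801  0.1929] [0.89886647 2.51919267 4.77923929] 0.023283006991526828
False [ 0.4982 -0.1814  0.1926] [0.2407004  2.42869518 5.59693908] 0.02331304511925637 15.3583
```

View pics/f1.png

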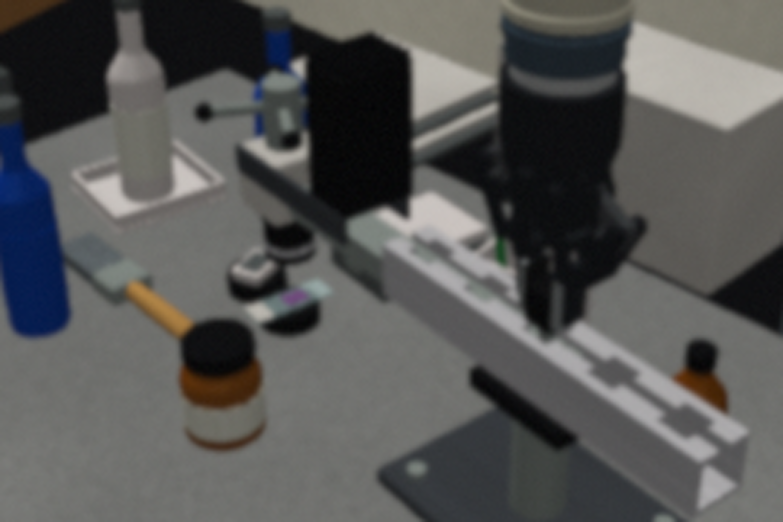

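The arm is at extension 0.12. Two empty holes are visible behind the cap, at crop (612,370) and (688,418). Next I let the button up.

Run:
```python
from h import *
p=np.array(r.read_state()["eef_pos"])
g=r.line_to(at(p,p[2]+.0095),rate=.04,guard=9); s=r.read_state(); print(g,np.round(s["eef_pos"],4),s["wrist_force"])
r.set_gripper(.06); s=r.read_state(); print(s["wrist_force"])
r.line_to(at(p,.26),rate=.12); r.line_to(at(p,.36),rate=.25)
q=HUB+.12*u-.10*sx
r.reach(at(q,.36),R(173.6)); r.set_gripper(0)
s=r.read_state(); print(s["time"],s["finger_gap"])
crop("top","g1",170,150,460,300,2.7)
crop("side","g2",150,150,420,330,2.9)
```

```text
False [ 0.4982 -0.1816  0.2022] [2.25933497 0.51973165 3.25177168]
[-0.01104169 -0.02023464 -0.60606741]
19.25 0.00015107083360723297
```

View pics/g1.png

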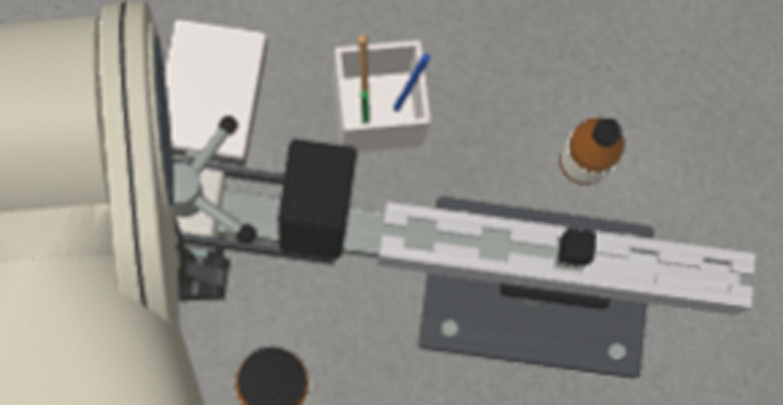

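View pics/g2.png

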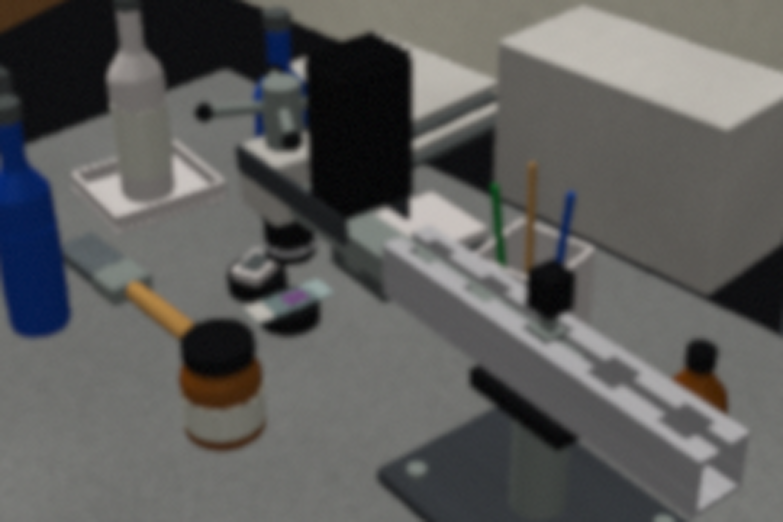

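The button has popped up: the cap stands high at side-crop (550,290) and the shoulder fills the hole at (550,330). Next is the handwheel, first stroke.

```bash
cat >> h.py <<'E'
H2=HUB+.12*u
def pol(phi,rr=.046): 
    a=np.radians(phi); return H2+rr*(np.cos(a)*u+np.sin(a)*sx)
E
python3 - <<'E'
from h import *
print("cap",tri((384.8,238),(339.7,243.1)),(CAP+.12*u))
Z=.215
r.line_to(at(pol(-107),.30),rate=.2)
g=r.line_to(at(pol(-107),Z),rate=.12,guard=6); s=r.read_state(); print(g,np.round(s["eef_pos"],4),s["time"])
if not g:
  for k,phi in enumerate(np.linspace(-107,125,15)[1:]):
    g=r.line_to(at(pol(phi),Z),rate=.08,guard=14)
    s=r.read_state(); print(round(phi),g,np.round(s["wrist_force"],1),round(s["time"],2))
    if g: break
crop("side","h1",150,130,420,330,2.9)
crop("top","h2",170,150,460,300,2.7)
E
```

```text
cap (array([ 0.50125589, -0.18173771,  0.20937412]), np.float64(0.0010001161718519033)) [ 0.49810549 -0.18145113  0.        ]
False [0.4873 0.1183 0.216 ] 20.775
-90 False [ 0.5 -0.3 -1.3] 21.09
-74 False [0.6 0.1 0.2] 21.41
-57 False [0.3 0.2 0.1] 21.73
-41 False [-0.8  0.6  1.2] 22.04
-24 False [-0.5  0.8 -0. ] 22.36
-8 False [-0.8  0.2  0.1] 22.68
9 False [-0.2 -0.5  0.6] 22.99
26 False [-1.3 -1.   0.5] 23.31
42 False [-0.   0.1  0.9] 23.62
59 False [-1.4  0.3  0.2] 23.94
75 False [-0.5  0.4  0.5] 24.26
92 False [ 0.2  0.5 -0.5] 24.57
108 False [-0.7  0.4 -0.1] 24.89
125 True [-1.1 11.7  3.8] 25.11
```

View pics/h1.png

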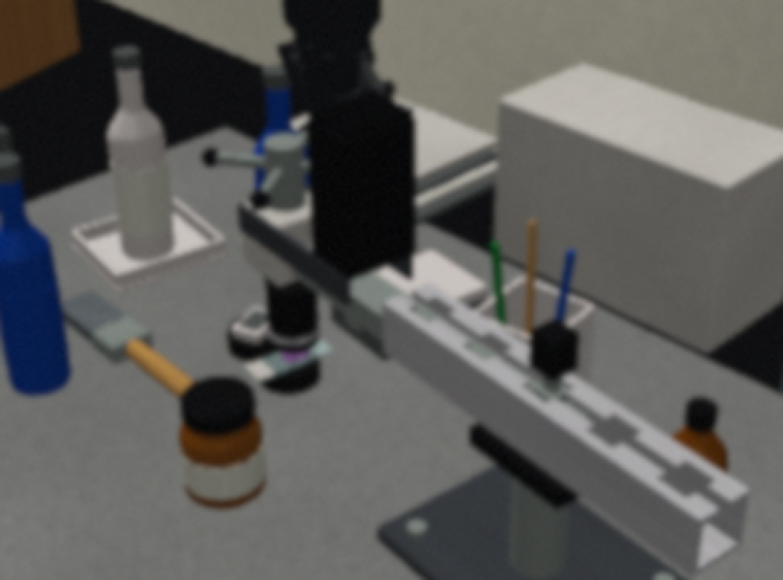

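View pics/h2.png

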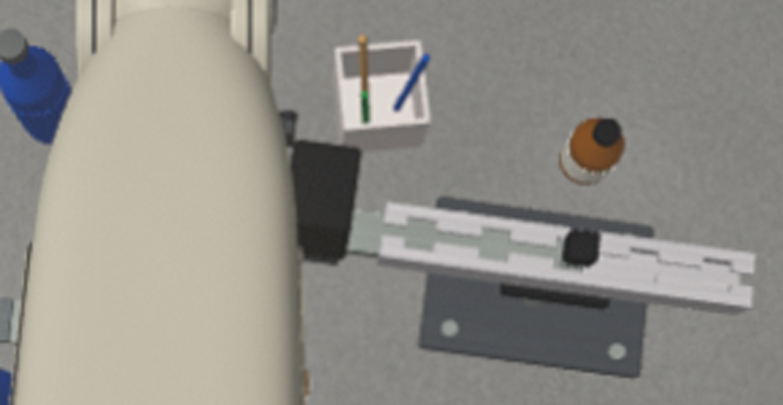

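The lens has come far down, to crop (293,325). The last guard trip, about 12 N along +y at 120°, was probably the hand reaching the camera box face. I'll back off, lift, and look at the spokes.

Run:
```python
from h import *
s=r.read_state(); p=np.array(s["eef_pos"]); d=p-H2; print(np.degrees(np.arctan2(d@sx,d@u)),np.linalg.norm(d[:2]))
r.line_to(at(pol(95),.216),rate=.1)
r.line_to(at(pol(95),.31),rate=.2)
r.line_to(at(H2+.16*u-.12*sx,.33),rate=.3)
s=r.read_state(); print(s["time"],s["wrist_force"])
crop("side","i1",200,150,360,300,3.9)
crop("top","i2",170,150,370,300,3.9)
```

```text
119.0584461592102 0.04428685084368333
27.1083 [ 0.0283691  -0.1258161  -0.37477876]
```

View pics/i1.png

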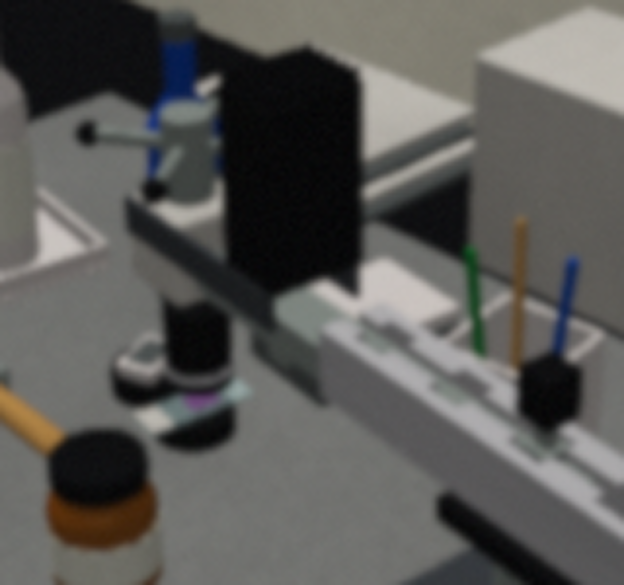

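View pics/i2.png

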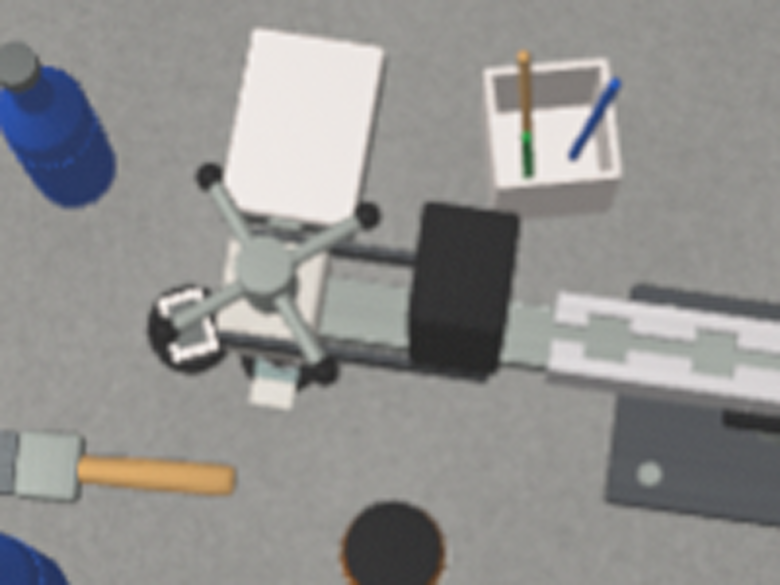

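Run:
```python
from h import *
f=lambda x,y:(170+(x+.5)/3.9-.5,150+(y+.5)/3.9-.5)
b=[plane("top",f(*c),.208) for c in [(209,176),(367,214),(322,371),(172,326)]]
h=np.mean(b,0); print(h,H2, "hubtop",plane("top",f(266,266),.229))
for x in b:
    d=x-h; print(np.degrees(np.arctan2(d@sx,d@u)).round(1),np.linalg.norm(d))
```

```text
[0.53267856 0.12335793 0.208     ] [0.53220549 0.12664887 0.208     ] hubtop [0.53054357 0.12249799 0.229     ]
50.2 0.061893208070959736
141.1 0.06163534678957385
-127.0 0.061802383560947693
-39.0 0.05852258483070272
```

The spokes now stand at 50°, 141°, -127° and -39° clockwise from the arm's direction, so the wheel is at about 4.03 rad with 55° left. In the second stroke I push the -39° spoke until the stop.

Run:
```python
from h import *
import h
h.H2=H2-.0025*u
Z=.215
r.line_to(at(pol(-84),.30),rate=.25)
g=r.line_to(at(pol(-84),Z),rate=.12,guard=6); s=r.read_state(); print(g,np.round(s["eef_pos"],4),s["time"])
if not g:
  for phi in list(np.arange(-72,-19,13))+list(np.arange(-15,28,6)):
    g=r.line_to(at(pol(phi),Z),rate=.06 if phi<-20 else .03,guard=9)
    s=r.read_state(); print(round(phi),g,np.round(s["wrist_force"],1),round(s["time"],2))
    if g: break
p=np.array(s["eef_pos"]); d=p-h.H2; print("phi",np.degrees(np.arctan2(d@sx,d@u)))
ph=np.degrees(np.arctan2(d@sx,d@u))
r.line_to(at(pol(ph-12),Z),rate=.08)
r.line_to(at(pol(ph-12),.31),rate=.2)
r.line_to(at(H2+.16*u-.12*sx,.33),rate=.3)
s=r.read_state(); print(s["time"],s["wrist_force"])
crop("side","j1",200,150,360,300,3.9)
crop("top","j2",170,150,370,300,3.9)
```

```text
False [0.4872 0.1344 0.2157] 28.925
-72 False [ 0.2 -0.2 -0.5] 29.23
-59 False [-0.1  0.2  0.1] 29.56
-46 False [ 0.3 -0.1 -0.9] 29.88
-33 False [-0.   0.2  0.3] 30.21
-20 False [-0.4  0.  -0.6] 30.71
-15 False [0.3 0.3 0.1] 30.99
-9 False [-0.4  0.5  0.2] 31.3
-3 False [-5.6 -0.1  1.4] 31.61
3 True [-5.4  0.4  2.8] 31.82
phi -3.7335173877938006
33.4 [ 0.13279483 -1.21827779 -0.04345884]
```

View pics/j1.png

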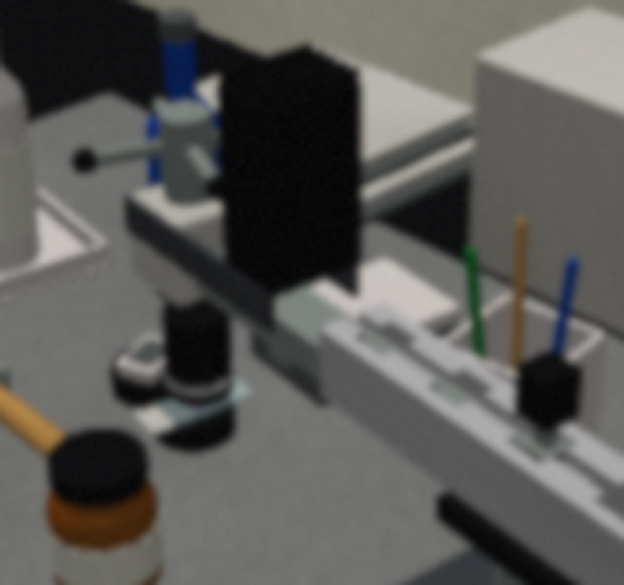

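View pics/j2.png

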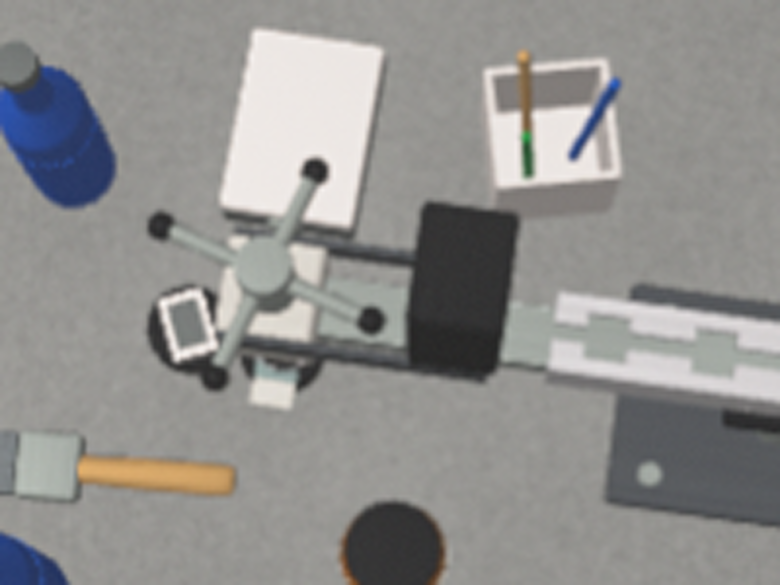

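Run:
```python
from h import *
f=lambda x,y:(170+(x+.5)/3.9-.5,150+(y+.5)/3.9-.5)
b=[plane("top",f(*c),.208) for c in [(315,171),(371,320),(215,377),(160,226)]]
h=np.mean(b,0); print(h)
for x in b:
    d=x-h; print(np.degrees(np.arctan2(d@sx,d@u)).round(1),np.linalg.norm(d))
print(286.5-270, "slide", [plane("top",f(*c),.021).round(4) for c in [(272,392)]])
```

```text
[0.53168676 0.12451219 0.208     ]
106.5 0.062092509144978346
-163.8 0.062218420457287
-73.8 0.062016233352686544
16.1 0.06258712369502259
16.5 slide [array([0.4993, 0.1322, 0.021 ])]
```

Run:
```python
from h import *
r.reach(np.array([.153,.528,.30]),R(164)); r.sleep(.3)
a=r.get_image("top")[:,:,::-1]; b=r.get_image("side")[:,:,::-1]
crop("top","k1",90,130,470,320,2.1,a); crop("side","k2",130,140,430,360,2.6,b)
s=r.read_state(); print(s["time"],s["wrist_force"])
```

```text
35.2583 [ 0.03641205 -0.28584192  0.22936953]
```

View pics/k1.png

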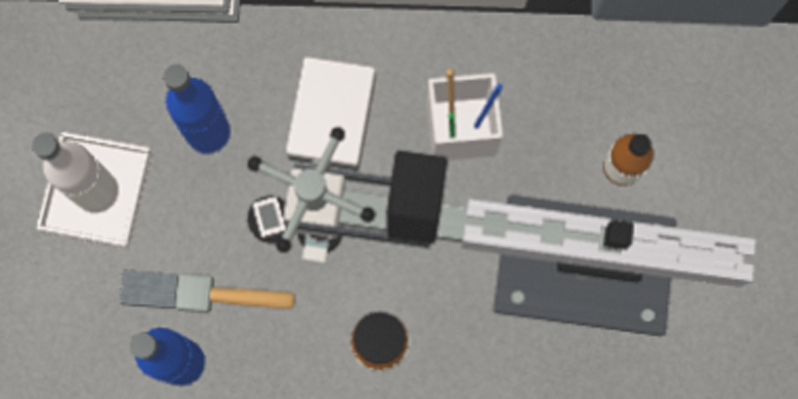

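View pics/k2.png

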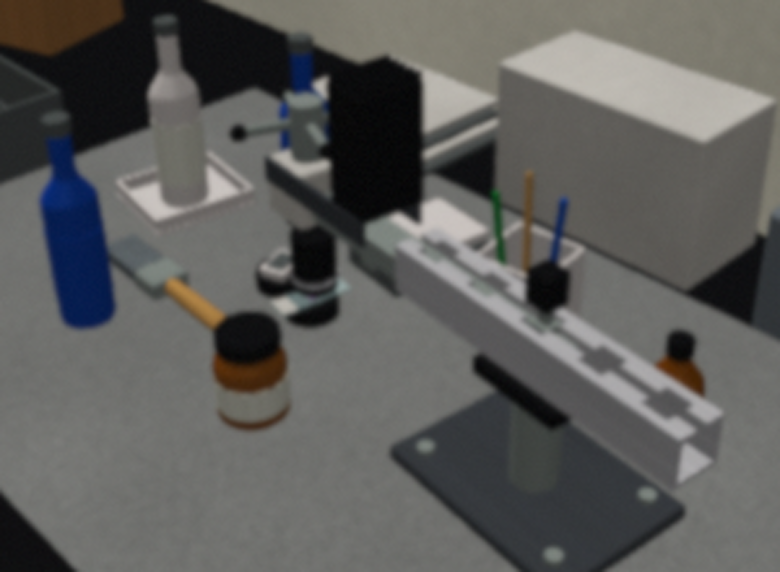

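The final views show the bottle upright in the tray (side crop (180,130)), the button up (545,285), the lens down over the slide (312,270) and all bystanders in place. The hand is clear, so I'm handing in.

```bash
python3 -c "
from bench import r
print(r.close_job())"
```

```text
the job is handed in; nothing more can be done
None
```

The job is done and handed in at about 35 s of the 72 s allowed, and no step had to be repeated.

- **Bottle:** I gripped the white bottle by its neck and stood it upright in the middle of the tray. It is still upright there in the last pictures.
- **Telescopic arm:** I pressed the button about 10.5 mm, dragged the arm to extension 0.12 above the slide block, and let the button up. The two-view check put the cap top at 209 mm against 211 mm expected, so it is fully up, and the shoulder fills the hole.
- **Handwheel:** I turned it clockwise in two strokes. The force rose at the stop, and the spokes measure about 16.2° (four balls, 16.1–16.5°) against 16.5° expected at 5.0 rad. The lens is down over the slide.
- **Other things on the bench:** The bystanders look unmoved in the last pictures, and the hand is clear of everything.

Two things did not go exactly as planned:
- **Contact during the first stroke:** it ended early when the hand met something, most likely the camera box face. The guard stopped it at about 12 N.
- **Lens position:** that contact pushed the locked arm back within its hole play. The wheel axis now measures about 2–3 mm short of the nominal 0.12 position and about 4–5 mm from the block's centre.

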